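Pin the tow eye on its hitch post and flip the linch pin's ring shut

ROBOT

A 7-joint arm with a two-finger parallel gripper is mounted at the origin on a cart in front of the work surface, level with it; the furniture and walls round the work are solid. World frame = base frame: x ahead of the robot, y to its left, z up, the work surface at z = 0. Lengths are in m, angles in rad, forces in N, time in s.
With the tool pointing down it reaches from about 0.375 to 0.925 m from the base axis. Payload 3.1 kg.
Tool frame: the origin (TCP) lies at the very end of the fingers, on their centre line; the grasp point (between the pads) lies arm.tcp_to_grasp behind it (arm.tcp_to_grasp is the distance from the TCP to the grasp point, in m); z points along the fingers, y is the line along which they close (so a half turn about z gives the same grasp; the last joint's range is limited). The gripper opens to 85 mm and grips with 20 to 120 N. Pads are 22 mm wide; open, the fingers measure 114 mm over their backs; the gripper's body (76 mm by 85 mm) begins 54 mm behind the grasp point. The pads swing forward as they close: fully open they stand 13 mm farther back than shut.
Start: joints at [1.167, 0.383, 0.044, 1.598, -0.018, 1.161, -0.05], TCP at [0.196, -0.62, 0.231] pointing down, gripper open.
Joint ranges: [-2.61, 2.61], [-0.41, 2.15], [-1.48, 1.57], [0, 2.5], [-1.57, 4.71], [0.05, 1.97], [-2.85, 2.85]. Speed limits (rad/s): [2.79, 2.79, 3.14, 3.14, 3.14, 3.14, 3.14].

INTERFACE

Orientations are given as a rotation vector (axis times angle).
In Python, from station import arm, vision gives the robot as it stands.
- The arm moves only by the shell command python3 -m pendant 'ROWS' [FORCE]. ROWS is JSON, a list of rows, each a list of 7 numbers: the opening, from 0 (shut) to 1 (fully open), then the shift along the tool's x, y, z in units of 25 cm (1.0 is 25 cm), then the turn, a rotation vector about the tool's x, y, z in units of 90 degrees (1.0 is 90 degrees). In form: [[jaw, dx, dy, dz, wx, wy, wz], ...]. A call has 1 to 12 rows; each row is the pose to reach, as a shift and turn from the pose commanded when the call began, along the tool's axes at that moment; what a row does not reach only later rows make up. A row lasts 1/10 s, in which the tool goes at most 50 mm and 8.59 degrees, less where a joint would pass 70% of its speed; a pose out of reach is approached as far as the arm can. A call with a number of a shift or a turn outside -1 to 1 is refused whole. A call with a gripper value outside its range is refused whole. The fingers move at their own pace and stop on an object; FORCE is the grip in N (left out, the last holds). Time passes only in rows, so rows that repeat a pose let the fingers close. It gives the time, the measured TCP pose, the force, the opening and the grip force at its end, in the units of the state.
- arm.get_obs(): the state, without advancing time (a new reading comes with each control period).
- vision.grab_frame(name): name is "scene" or "top" or "wrist"; returns a dict with "color" (480x640x3 uint8, red, green, blue), "fovy" (degrees; the focal length in pixels is half the picture's height over the tangent of half this angle, whatever the lens; pixels are square), "cx", "cy" (the principal point, pixels), "rvec" (rotation vector, rad) and "tvec" (3), from world to camera coordinates, as OpenCV has them; the wrist camera has in their place "mount" (4x4, takes a point from camera to tool coordinates, whose origin is the TCP and whose axes are the flange's). Camera axes: x right, y down, z forward; pixel columns grow to the right and rows downward; lengths in m; the calibration is good to about 2 mm. A picture is of the moment at which its call begins: read the wrist's pose just before it. There is no depth.
- arm.job_done(): hands the job in; it is judged then, once.
The state is a dict: "t": time; "joint_pos": joint angles; "qd": joint speeds; "joint_efforts": joint torques, N m; "position": TCP position; "tcp_rot": TCP orientation; "wrist_force": force on the tool from outside, world axes, zero at the start; "moment": the same for the moment, N m; "gripper_width": finger opening in m; "grasp_force": force on a finger pad.
Only numpy, scipy, OpenCV 4.12 (cv2) and the standard library are available. Lean on these libraries where they do the work, as an engineer would, in place of code of your own. Each camera call takes 0.05 s, during which the arm holds its last target. There are 200 camera calls.

TASK

Take the yellow-headed linch pin out of its wooden rest, feel for the hole in the hitch post and push the pin through until its head is against the post, then let go and flip its sprung ring over the post and press its red tab down until the ring clicks under the pin's end. Work gently and leave the other things on the bench where they are.

Things in the scene. Friction and masses are not known exactly. Their poses are not given: they have to be found in the camera images.
- hitch_stand: Green base plate 116 x 96 x 10 mm fixed to the bench; on it a dark tow eye (93 mm wide, top 28 mm above the bench, stub to +x). A steel post, 30 mm (x) by 36 mm (y), stands up through the eye, 130 mm high; an 11.5 mm square hole goes right through it along x, axis 100 mm above the bench. Origin: plate's centre, at bench level. x: the way the pin is pushed in; z up.
- hitch_hole (a point): Nominal centre of the hole's mouth on the post's near face (15 mm to -x of the post's middle). The post sits in a slotted foot: the true hole lies 0 to 8 mm to either side of this point along y and must be felt for (or seen); x and height are true. The mouth's upper and lower edges have a 3 mm chamfer. Axes as the stand's.
- pin_rest: Wooden rest fixed to the bench: base 110 x 46 x 10 mm, a rib 14 mm wide (top 50 mm up) under the pin's head, and two upright cheeks 12 mm apart, 64 mm high, beside the shank, 34 mm to +x of the origin. The pin lies level and loose in it, tip to +x; lift it straight up by 15 mm or more. Origin at bench level, near the base's centre.
- pin_head (a point): Where the linch pin's yellow head is grasped. Head: block 42 mm long (x; 18 mm ahead of this point, 24 mm behind), 14 mm wide (y), 20 mm high (z). x runs along the pin to its tip, z up (keep it up). It lies 60 mm above the bench in the rest. Pin and ring weigh about 0.24 kg. The ring's hinge crosses the head along y, 18 mm to -x of this point.
- pin_shoulder (a point): Centre of the head's front face, 18 mm to +x of pin_head; it meets the post's near face when the pin is home. From here a square 10 x 10 mm shank runs on along x. Let go in the hole, the head droops by up to 0.08 rad (play in the hole); this is harmless. Prying the pin in the hole with over 45 N damages it.
- pin_tip (a point): Very end of the pin's rounded nose, 72 mm to +x of pin_head (54 mm ahead of the shoulder), on the pin's axis. The shank's last 14 mm taper in height from 10 to 8.4 mm and end rounded, but stay 10 mm wide (9.6 at the very end).
- ring_tab (a point): Centre of the red thumb tab on the brass ring's cross bar (tab 24 mm wide, 6 mm thick, reaching 4 to 20 mm out from the bar's centre), 104.6 mm from the hinge. The 8 mm bar itself is 92.6 mm from the hinge; the ring is a bow of 6 mm wire, 62 mm wide, 50 mm clear inside. As found it points back from the head, 30 degrees up.
- pin_ring (a joint): Ring angle, rad: 0 open as found, 1.05 straight up, 2.62 level on the tip's side (bar on the nose), 2.65 to 2.72 clicked shut, bar 3 to 9 mm below the axis. It swings clear over head and post. A light spring pulls it back open (0.2 to 1.5 N) until clicked: push without letting go. Press the tab down (4 to 10 N), not the nose: the bar stretches 1.6 mm outward and snaps under.
- rivet_box: Small pale box, 57 x 87 x 35 mm, behind the stand; leave alone.
- sheave_1: Brown wooden pulley, 63 mm across, 22 mm high, near the bench's front edge; leave alone.
- brass_tin: Small brass tin, 58 mm across, 39 mm high, mid bench; leave alone.
- grey_tin: Grey tin, 65 mm across, 86 mm high, at the right by the lever press; leave alone.
- spanner_1: Dark open-ended spanner, 188 mm long, mid bench; leave alone.
- hitch_bush (a joint): How far the post is pushed back along the stand's x, m: 0 at rest. Its foot is rubber-bushed: the post gives 1 mm per 3 N of push and comes back; sideways it is firm. More than 8 mm (24 N) damages the bush.

How it is judged:
By the outcome, as a careful person would: the job done as asked, in the order asked, and still so for the second after the job is handed in, with the robot touching nothing.
It also fails if it takes over 72 s, if anything falls off the work surface, if the arm or the gripper's body presses on something with over 40 N, if the wrist force passes 120 N, or if a joint passes its speed limit or range.

## Working session

There is one attempt and no reset: what is moved stays moved. The work goes in short steps, Python scripts to look and compute and a shell command to move; the robot and the scene stay as the last step left them, time stands still between calls to the robot, and variables do not carry over. Pictures are saved under pics/ and viewed, at most 10 in all, crops included, and the job is handed in when it is done.

```bash
ls; mkdir -p pics; cat > h.py <<'E'
import numpy as np, cv2
from station import arm, vision
from scipy.spatial.transform import Rotation as R
def cam(n):
    o=arm.get_obs(); f=vision.grab_frame(n)
    F=240/np.tan(np.radians(f["fovy"])/2)
    if "mount" in f:
        T=np.eye(4);T[:3,:3]=R.from_rotvec(o["tcp_rot"]).as_matrix();T[:3,3]=o["position"]
        M=T@np.array(f["mount"]); Rw=M[:3,:3];c=M[:3,3]
    else:
        Rw=R.from_rotvec(np.ravel(f["rvec"])).as_matrix().T; c=-Rw@np.ravel(f["tvec"])
    return dict(img=f["color"],F=F,cx=f["cx"],cy=f["cy"],R=Rw,c=c)
def ray(k,u,v):
    d=k["R"]@np.array([(u-k["cx"])/k["F"],(v-k["cy"])/k["F"],1]); return d/np.linalg.norm(d)
def onz(k,u,v,z):
    d=ray(k,u,v); return k["c"]+d*(z-k["c"][2])/d[2]
def proj(k,p):
    q=k["R"].T@(np.array(p)-k["c"]); return q[0]/q[2]*k["F"]+k["cx"],q[1]/q[2]*k["F"]+k["cy"]
def tri(k1,p1,k2,p2):
    d1=ray(k1,*p1);d2=ray(k2,*p2)
    s=np.linalg.lstsq(np.c_[d1,-d2],k2["c"]-k1["c"],rcond=None)[0]
    a=k1["c"]+s[0]*d1;b=k2["c"]+s[1]*d2
    return (a+b)/2,np.linalg.norm(a-b)
def save(k,n): cv2.imwrite("pics/"+n,k["img"][:,:,::-1])
E
python3 - <<'E'
from h import *
import pickle
for n in("scene","top"):
    k=cam(n);save(k,n+".png");pickle.dump(k,open(n+".pkl","wb"));print(n,k["c"],k["F"])
o=arm.get_obs();print({a:np.round(b,3) for a,b in o.items()},arm.tcp_to_grasp)
E
```

```text
pics
scene [-0.64490312  0.34861711  0.66347814] 528.0106021090168
top [-0.07418801 -0.04279372  1.74986666] 571.4461105005641
{'t': np.float64(0.1), 'joint_pos': array([ 1.167,  0.384,  0.044,  1.599, -0.018,  1.161, -0.05 ]), 'qd': array([ 0.   , -0.001, -0.001, -0.004,  0.001, -0.001,  0.   ]), 'joint_efforts': array([ 3.0000e-03, -4.3472e+01,  1.0290e+00, -2.5045e+01,  1.1000e-02,
        5.0000e-03, -0.0000e+00]), 'position': array([ 0.195, -0.619,  0.23 ]), 'tcp_rot': array([-3.103e+00, -4.780e-01,  1.000e-03]), 'wrist_force': array([0.731, 0.109, 0.137]), 'moment': array([-0.04 ,  0.02 ,  0.007]), 'grasp_force': np.float64(0.0), 'gripper_width': np.float64(0.085)} 0.0187
```

View pics/scene.png

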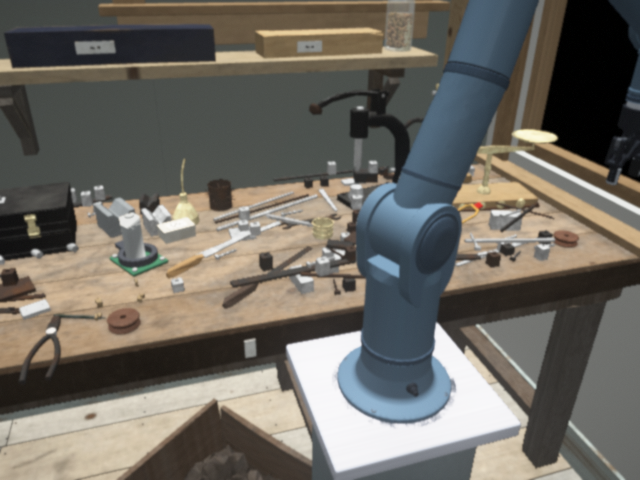

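View pics/top.png

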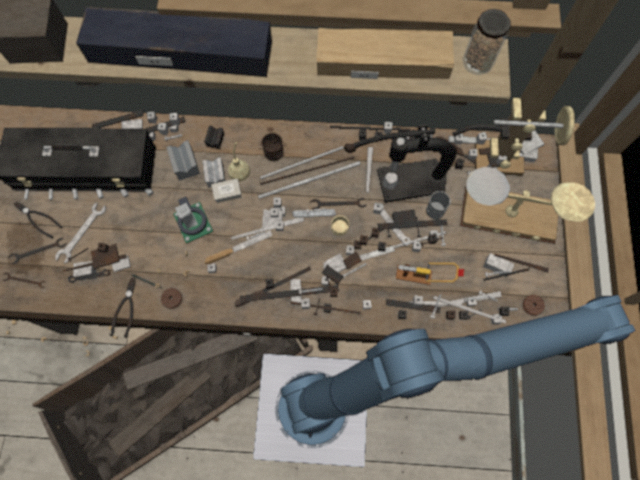

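The scene view shows the stand at about (138,245), and the pin and ring at (475,210), right of the arm. The top view shows the stand at (193,220), the yellow head at (418,271) and the red tab at (461,272), so the tip points left, along +y. Next I'll zoom in on both.

```bash
python3 - <<'E'
from h import *
import pickle
S=pickle.load(open("scene.pkl","rb"));T=pickle.load(open("top.pkl","rb"))
def c(k,u,v,w=80,h=60): return cv2.resize(k["img"][v:v+h,u:u+w],(400,300),interpolation=cv2.INTER_CUBIC)
m=np.vstack([np.hstack([c(T,390,240),c(T,155,190)]),np.hstack([c(S,440,175),c(S,100,205)])])
cv2.imwrite("pics/z.png",m[:,:,::-1])
for n,k in(("top",T),("scene",S)):
    h=cv2.cvtColor(k["img"],cv2.COLOR_RGB2HSV)
    for nm,lo,hi in(("yellow",(22,170,120),(33,255,255)),("red",(0,200,140),(8,255,255)),("green",(65,100,30),(90,255,255))):
        _,l,s,ce=cv2.connectedComponentsWithStats(cv2.inRange(h,lo,hi))
        print(n,nm,[(s[i].tolist(),ce[i].round(1).tolist()) for i in range(1,len(s)) if s[i,4]>8])
E
```

```text
top yellow [([418, 269, 6, 4, 13], [420.5, 270.7])]
top red []
top green [([194, 213, 7, 11, 30], [197.8, 217.4]), ([190, 229, 18, 12, 57], [198.3, 234.4])]
scene yellow []
scene red []
scene green [([112, 259, 7, 5, 18], [115.5, 260.3]), ([124, 259, 39, 16, 114], [144.8, 266.9])]
```

View pics/z.png

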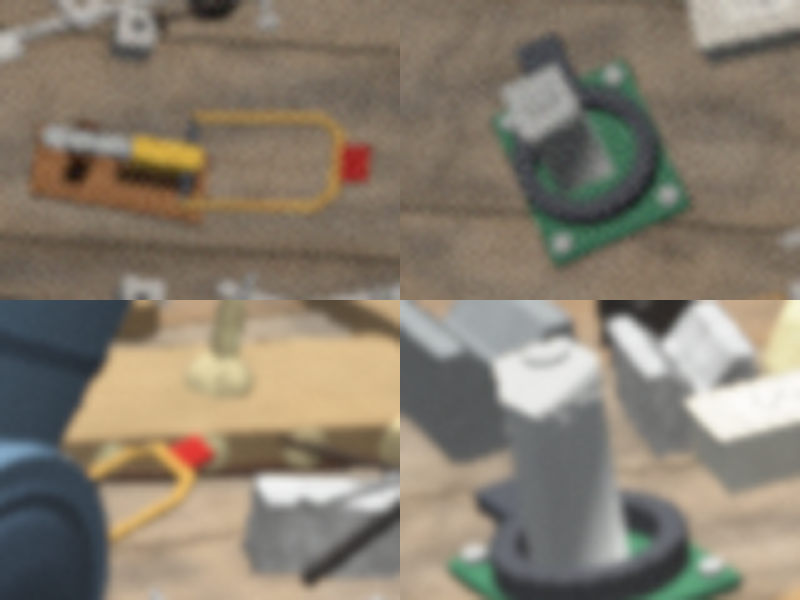

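The zoom shows the following:
- **Pin:** the nose is at top pixel about (399,267), the head runs (417–431, 267–273) and the tab is at (461,272).
- **Plate corners:** at (175,214), (199,203), (213,231) and (187,243).
- **Stub:** points up and to the left, and marks the stand's +x.

Next I'll convert these to coarse world positions.

```bash
python3 - <<'E'
from h import *
import pickle
S=pickle.load(open("scene.pkl","rb"));T=pickle.load(open("top.pkl","rb"))
z=lambda x,y:(390+x/5,240+y/5)
w=lambda x,y:(155+(x-400)/5,190+y/5)
np.set_printoptions(precision=4,suppress=True)
for n,p,h in(("nose",z(45,137),.06),("headfront",z(132,147),.07),("headback",z(206,158),.07),("tab",z(357,163),.1)): print(n,onz(T,*p,h))
C=[onz(T,*w(*p),.01) for p in((498,118),(622,64),(692,206),(560,266))]
print("corners",np.array(C),"mean",np.mean(C,0), [np.linalg.norm(C[i]-C[i-1]) for i in range(4)])
d=(C[0]+C[1]-C[2]-C[3]); e=(C[0]+C[3]-C[1]-C[2]); print(np.degrees(np.arctan2(d[1],d[0])),np.degrees(np.arctan2(e[1],e[0]))-90)
print("posttop",onz(T,*w(540,100),.13))
s=lambda x,y:(100+(x-400)/5,205+(y-300)/5)
print("posttop tri",tri(T,w(540,100),S,s(548,375)))
E
```

```text
nose [ 0.4316 -0.2396  0.06  ]
headfront [ 0.4257 -0.2915  0.07  ]
headback [ 0.4215 -0.3365  0.07  ]
tab [ 0.4153 -0.4212  0.1   ]
corners [[0.5838 0.4919 0.01  ]
 [0.6269 0.4158 0.01  ]
 [0.5308 0.357  0.01  ]
 [0.4846 0.4368 0.01  ]] mean [0.5565 0.4254 0.01  ] [np.float64(0.11346543608023348), np.float64(0.0875268416314901), np.float64(0.1126649390751631), np.float64(0.09217937438297728)]
30.24583609994759 29.799883139216334
posttop [0.5518 0.4311 0.13  ]
posttop tri (array([0.5575, 0.4341, 0.1144]), np.float64(0.003000109985646743))
```

```bash
cat >> h.py <<'E'
np.set_printoptions(precision=4,suppress=True)
def tool(yaw,pitch=0):
    """tool x along yaw, z down; pitch>0 leans fingers' tip toward +x (z=(sin,0,-cos))"""
    y=np.radians(yaw);p=np.radians(pitch)
    X=np.array([np.cos(y),np.sin(y),0]);U=np.array([0,0,1.])
    z=np.sin(p)*X-np.cos(p)*U; x=np.cos(p)*X+np.sin(p)*U
    return np.c_[x,np.cross(z,x),z]
def rows(p,M):
    o=arm.get_obs();A=R.from_rotvec(o["tcp_rot"]).as_matrix()
    s=A.T@(np.array(p)-o["position"])/.25; w=R.from_matrix(A.T@M).as_rotvec()/(np.pi/2)
    print("row",s.round(4),w.round(4),"t",o["t"])
E
python3 - <<'E'
from h import *
rows((.42,-.31,.22),tool(84)); f=vision.grab_frame("wrist");print(np.array(f["mount"]),f["fovy"])
E
```

```text
row [ 1.2288 -0.9081  0.042 ] [-0.0014 -0.0008 -0.7386] t 0.1
[[ 0.0008 -0.9493 -0.3144  0.0809]
 [ 1.      0.0008  0.0001  0.0001]
 [ 0.0001 -0.3144  0.9493 -0.1416]
 [ 0.      0.      0.      1.    ]] 71.57987739092309
```

```bash
python3 -m pendant '[[1,0.2,-0.15,0,0,0,-0.09],[1,0.4,-0.3,0,0,0,-0.18],[1,0.6,-0.45,0,0,0,-0.27],[1,0.8,-0.6,0,0,0,-0.36],[1,0.95,-0.75,0,0,0,-0.45],[1,1,-0.9,0.02,0,0,-0.54],[1,1,-0.9,0.04,0,0,-0.63],[1,1,-0.9,0.04,0,0,-0.72],[1,1,-0.9,0.04,0,0,-0.74]]'
python3 - <<'E'
from h import *
rows((.42,-.31,.22),tool(84))
E
```

```text
t: 1.05
position: [0.3668, -0.3277, 0.2208]
tcp_rot: [-2.324, -2.113, 0.001]
wrist_force: [0.5, -0.8, -0.2]
gripper_width: 0.0852
grasp_force: 0.0
row [0.0907 0.2051 0.003 ] [-0.0007 -0.0003  0.0062] t 1.05
```

```bash
python3 -m pendant '[[1,0.09,0.2,0,0,0,0],[1,0.09,0.205,0,0,0,0],[1,0.09,0.205,0,0,0,0]]'
python3 - <<'E'
from h import *
import pickle
k=cam("wrist");pickle.dump(k,open("w1.pkl","wb"));save(k,"w1.png")
E
```

```text
t: 1.35
position: [0.4214, -0.3113, 0.2212]
tcp_rot: [-2.328, -2.11, -0.002]
wrist_force: [0.6, 0.2, -0.8]
gripper_width: 0.0853
grasp_force: 0.0
```

View pics/w1.png

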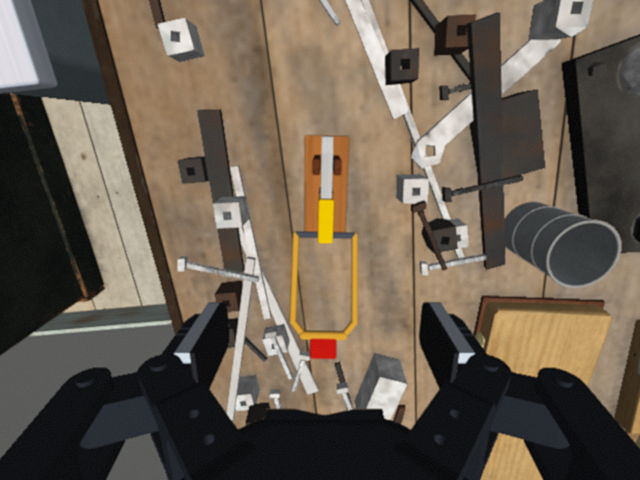

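The wrist view shows the yellow head at (326,221), nose at about (326,138), tab at (323,348) and ring clear of its surroundings. The grey tin is well off to the right. I'll go lower for a second view and triangulate.

```bash
python3 -m pendant '[[1,-0.02,0,0.15,0,0,0],[1,-0.02,0,0.3,0,0,0],[1,-0.02,0,0.3,0,0,0],[1,-0.02,0,0.3,0,0,0]]'
cat > m.py <<'E'
from h import *
import pickle
def feats(k):
    h=cv2.cvtColor(k["img"],cv2.COLOR_RGB2HSV);o={}
    for n,lo,hi in(("head",(22,200,150),(32,255,255)),("tab",(0,200,150),(4,255,255))):
        m=cv2.inRange(h,lo,hi);_,l,s,_=cv2.connectedComponentsWithStats(m)
        if n=="head":  # most yellow: exclude ring (thin) by opening
            m=cv2.morphologyEx(m,cv2.MORPH_OPEN,np.ones((9,9)));_,l,s,_=cv2.connectedComponentsWithStats(m)
        i=1+np.argmax(s[1:,4]);x,y,w,hh,a=s[i];print(n,s[i])
        c=np.argwhere(l==i)
        for nm,r in(("top",y+1),("bot",y+hh-2)):
            xs=c[c[:,0]==r,1];o[n+nm]=(xs.mean(),r-.5 if nm=="top" else r+1.5)
    return o
if __name__=="__main__":
    k1=pickle.load(open("w1.pkl","rb"));k2=cam("wrist");pickle.dump(k2,open("w2.pkl","wb"));save(k2,"w2.png")
    a=feats(k1);b=feats(k2)
    for n in a: print(n,a[n],b[n],tri(k1,a[n],k2,b[n]))
    # nose direction: bright shank column
E
python3 m.py
```

```text
t: 1.8
position: [0.4175, -0.3182, 0.1459]
tcp_rot: [-2.332, -2.101, 0.001]
wrist_force: [0.0, -1.7, 0.5]
gripper_width: 0.0859
grasp_force: 0.0
head [318 200  16  43 632]
tab [310 339  26  19 457]
head [ 322  211   21   57 1098]
tab [313 398  34  17 505]
headtop (np.float64(326.0), np.float64(200.5)) (np.float64(332.0), np.float64(211.5)) (array([ 0.4255, -0.2946,  0.0545]), np.float64(0.0005641288073904385))
headbot (np.float64(325.0), np.float64(242.5)) (np.float64(331.0), np.float64(267.5)) (array([ 0.4211, -0.3293,  0.0745]), np.float64(0.0004490946343215489))
tabtop (np.float64(322.5), np.float64(339.5)) (np.float64(329.5), np.float64(398.5)) (array([ 0.4117, -0.4059,  0.1125]), np.float64(0.0010835710322058382))
tabbot (np.float64(323.0), np.float64(357.5)) (np.float64(324.0), np.float64(414.5)) (array([ 0.4065, -0.4408,  0.0914]), np.float64(0.003159262108395945))
```

View pics/w2.png

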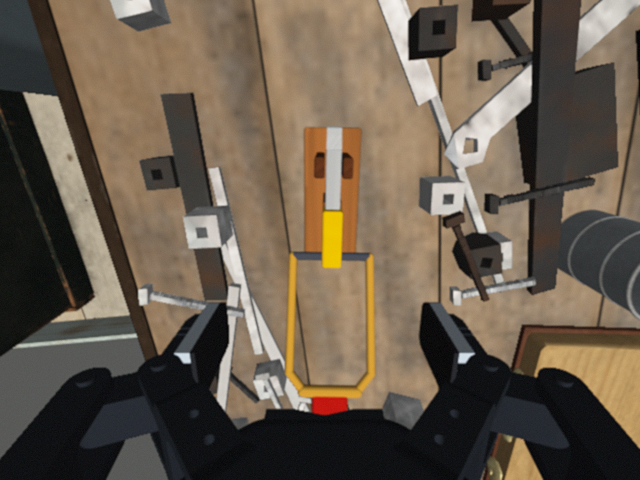

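The lower view shows the head from (332,211) front to (332,267) back, the hinge at row 257 and the nose at about (334,128). I'll fix the plane heights and check against the given sizes.

```bash
python3 - <<'E'
from m import *
for f,fr,bk,ns in(("w1.pkl",(326,200.5),(325.5,242.5),(327,137.5)),("w2.pkl",(332,211.5),(331.7,267.5),(334,128))):
    k=pickle.load(open(f,"rb"))
    F=onz(k,*fr,.05);B=onz(k,*bk,.07);N=onz(k,*ns,.062)
    v=(N-B)[:2];print(F,B,N,"yaw",np.degrees(np.arctan2(v[1],v[0])),"len F-B",np.linalg.norm((F-B)[:2]),"N-B (96)",np.linalg.norm(v))
    u=v/np.linalg.norm(v);print("head pt from back",B[:2]+.024*u,"from nose",N[:2]-.072*u)
print(tri(pickle.load(open("w1.pkl","rb")),(327,137.5),k,(334,128)))
E
```

```text
[ 0.4252 -0.2956  0.05  ] [ 0.4212 -0.3309  0.07  ] [ 0.4315 -0.2382  0.062 ] yaw 83.68227946916437 len F-B 0.03548041212366071 N-B (96) 0.09322647255980156
head pt from back [ 0.4239 -0.307 ] from nose [ 0.4236 -0.3098]
[ 0.4258 -0.2956  0.05  ] [ 0.4217 -0.3312  0.07  ] [ 0.4324 -0.2381  0.062 ] yaw 83.49160119900476 len F-B 0.035854929827982995 N-B (96) 0.0937919526405439
head pt from back [ 0.4245 -0.3074] from nose [ 0.4242 -0.3096]
(array([ 0.4316, -0.2379,  0.0842]), np.float64(0.0005720734146748023))
```

```bash
python3 - <<'E'
from h import *
rows((.4243,-.3065,.042),tool(83.6))
E
```

```text
row [0.0513 0.0155 0.4216] [0.0005 0.0005 0.005 ] t 1.85
```

```bash
python3 -m pendant '[[1,0.05,0.016,0,0,0,0.005],[1,0.05,0.016,0.15,0,0,0.005],[1,0.05,0.016,0.3,0,0,0.005],[1,0.05,0.016,0.42,0,0,0.005],[1,0.05,0.016,0.42,0,0,0.005],[0.3,0.05,0.016,0.42,0,0,0.005],[0,0.05,0.016,0.42,0,0,0.005],[0,0.05,0.016,0.42,0,0,0.005],[0,0.05,0.016,0.42,0,0,0.005],[0,0.05,0.016,0.42,0,0,0.005]]' 50
python3 - <<'E'
from h import *
k=cam("wrist");save(k,"w3.png")
E
```

```text
t: 2.85
position: [0.4237, -0.3062, 0.0423]
tcp_rot: [-2.341, -2.095, 0.002]
wrist_force: [2.8, 2.9, 13.2]
gripper_width: 0.0137
grasp_force: 49.1
```

View pics/w3.png

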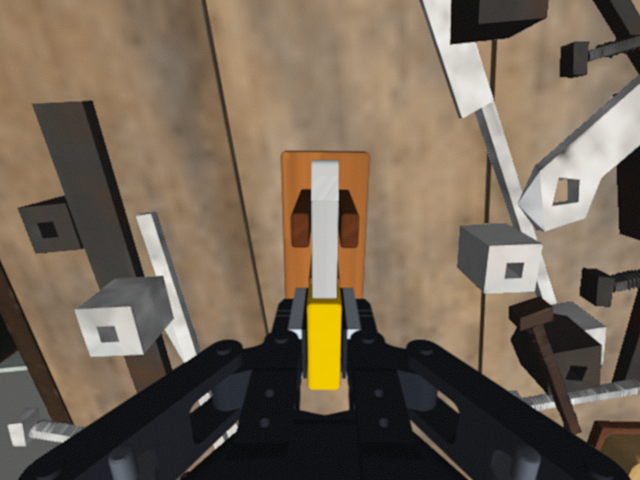

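The pin is gripped: the head is between the pads, the shank points up the image, and the nose is at about (326,160). Next: lift straight up and look at the pin in the hand.

```bash
python3 -m pendant '[[0,0,0,-0.08,0,0,0],[0,0,0,-0.2,0,0,0],[0,0,0,-0.4,0,0,0],[0,0,0,-0.5,0,0,0],[0,0,0,-0.5,0,0,0]]'
python3 - <<'E'
from h import *
import pickle
k=cam("wrist");pickle.dump(k,open("w4.pkl","wb"))
M=np.array(vision.grab_frame("wrist")["mount"])
k2=dict(k,R=M[:3,:3],c=M[:3,3])
h=cv2.cvtColor(k["img"],cv2.COLOR_RGB2HSV);g=cv2.cvtColor(k["img"],cv2.COLOR_RGB2GRAY)
print("col326",g[140:190:3,326],"row230",g[230,300:352:2])
m=cv2.inRange(h,(22,200,150),(32,255,255));m=cv2.morphologyEx(m,cv2.MORPH_OPEN,np.ones((9,9)));ys,xs=np.nonzero(m[:420,280:370]);print("head rows",ys.min(),ys.max(),"col",280+xs[ys<ys.min()+20].mean())
for v in(160,390): print(v,onz(k2,326,v,-.0187 if v==160 else -.0287))
rows((.44,.37,.16),tool(30)); rows((.40,.03,.19),tool(57))
E
```

```text
t: 3.4
position: [0.4273, -0.3076, 0.1707]
tcp_rot: [2.334, 2.089, 0.003]
wrist_force: [1.1, 0.3, -2.8]
gripper_width: 0.0129
grasp_force: 51.0
col326 [111 122 123 121 121 121 120 155 202 211 209 209 212 212 211 214 215] row230 [128 127 127 130 126 110 188 201 201 201 204 201 201 204 206 207 209 208
 209 134 127 119 135 138 138 137]
head rows 303 388 col 324.047256097561
160 [ 0.07    0.001  -0.0187]
390 [-0.0236  0.0012 -0.0287]
row [ 2.6928 -0.2333  0.0237] [-0.0004  0.0002  0.5963] t 3.5
row [ 1.3235 -0.2425 -0.0964] [-0.0005  0.      0.2963] t 3.5
```

```bash
python3 -m pendant '[[0,0.08,-0.02,-0.02,0,0,0.03],[0,0.2,-0.05,-0.04,0,0,0.07],[0,0.34,-0.08,-0.06,0,0,0.11],[0,0.48,-0.11,-0.08,0,0,0.15],[0,0.62,-0.14,-0.08,0,0,0.19],[0,0.76,-0.17,-0.08,0,0,0.23],[0,0.88,-0.2,-0.08,0,0,0.27],[0,0.96,-0.22,-0.08,0,0,0.29],[0,1,-0.24,-0.08,0,0,0.3],[0,1,-0.24,-0.08,0,0,0.3]]'
python3 - <<'E'
from h import *
rows((.43,.354,.17),tool(30))
E
```

```text
t: 4.5
position: [0.3895, -0.0489, 0.1838]
tcp_rot: [-2.759, -1.494, 0.007]
wrist_force: [0.2, 0.0, -3.7]
gripper_width: 0.0133
grasp_force: 50.9
row [ 1.4385 -0.7443  0.056 ] [-0.0031  0.0022  0.2987] t 4.5
```

```bash
python3 -m pendant '[[0,0.1,-0.05,0,0,0,0.03],[0,0.24,-0.12,0,0,0,0.07],[0,0.38,-0.2,0.01,0,0,0.11],[0,0.52,-0.27,0.02,0,0,0.15],[0,0.66,-0.34,0.03,0,0,0.19],[0,0.8,-0.41,0.04,0,0,0.23],[0,0.9,-0.47,0.05,0,0,0.27],[0,1,-0.52,0.055,0,0,0.3],[0,1,-0.52,0.055,0,0,0.3]]'
python3 - <<'E'
from h import *
rows((.43,.354,.17),tool(30))
E
```

```text
t: 5.4
position: [0.4204, 0.2334, 0.1714]
tcp_rot: [-3.031, -0.811, 0.002]
wrist_force: [-1.3, -0.3, -2.1]
gripper_width: 0.013
grasp_force: 51.0
row [ 0.2743 -0.3987  0.0074] [-0.0029 -0.     -0.0004] t 5.4
```

```bash
python3 -m pendant '[[0,0.08,-0.12,0,0,0,0],[0,0.16,-0.24,0,0,0,0],[0,0.24,-0.36,0,0,0,0],[0,0.275,-0.4,0,0,0,0],[0,0.275,-0.4,0,0,0,0]]'
python3 - <<'E'
from h import *
import pickle
k=cam("wrist");pickle.dump(k,open("w5.pkl","wb"));save(k,"w5.png");print(arm.get_obs()["position"])
E
```

```text
t: 5.9
position: [0.431, 0.3514, 0.1713]
tcp_rot: [-3.035, -0.808, 0.003]
wrist_force: [0.4, 0.0, -2.7]
gripper_width: 0.013
grasp_force: 51.0
[0.4312 0.3492 0.171 ]
```

View pics/w5.png

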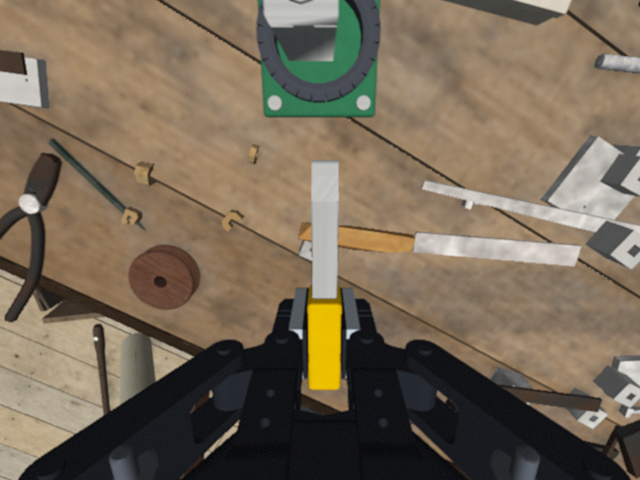

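The wrist view shows the plate's near edge at row 117 (columns 264–376). The post is left of the plate's centre, with its near top edge at about row 26 (columns 263–339) and its foot at row 60 (columns 283–334). Measuring the offset now.

```bash
python3 - <<'E'
from h import *
import pickle
k=pickle.load(open("w5.pkl","rb"));g=cv2.cvtColor(k["img"],cv2.COLOR_RGB2GRAY)
for r in(18,23,40,55): print(r,[int(x) for x in g[r,255:350:2]])
print("col300",[int(x) for x in g[8:75,300]])
C=np.array([.5565,.4254]);c,s=np.cos(np.pi/6),np.sin(np.pi/6)
S=lambda p:np.round([c*(p[0]-C[0])+s*(p[1]-C[1]),-s*(p[0]-C[0])+c*(p[1]-C[1]),p[2]],4)
for u,v,z in((264,117,.01),(377,117,.01),(263,26,.13),(340,26,.13),(283,60,.01),(335,60,.01),(325,160,.17+.02)): print(u,v,S(onz(k,u,v,z)))
print(S(arm.get_obs()["position"]))
A=k["R"];print("tool x dir yaw", np.degrees(np.arctan2(A[1,1]*-1,-A[0,1])))
E
```

```text
18 [141, 100, 73, 77, 74, 123, 183, 189, 187, 186, 188, 186, 186, 189, 188, 188, 188, 189, 190, 188, 187, 188, 191, 186, 189, 191, 189, 187, 187, 188, 187, 186, 181, 178, 175, 171, 171, 164, 162, 157, 154, 139, 104, 100, 99, 99, 100, 101]
23 [126, 74, 71, 73, 76, 75, 98, 176, 191, 190, 190, 189, 189, 188, 188, 184, 181, 177, 176, 169, 169, 164, 161, 155, 152, 151, 143, 141, 137, 132, 130, 125, 119, 114, 111, 109, 102, 100, 94, 91, 89, 95, 98, 99, 97, 103, 99, 100]
40 [123, 87, 73, 76, 75, 78, 79, 72, 72, 65, 34, 61, 59, 60, 59, 61, 59, 56, 58, 59, 62, 60, 60, 59, 58, 61, 60, 61, 59, 61, 62, 62, 59, 58, 60, 64, 67, 71, 73, 80, 91, 97, 97, 97, 94, 98, 98, 101]
55 [129, 131, 128, 83, 77, 75, 74, 79, 78, 75, 73, 70, 65, 96, 100, 86, 61, 59, 60, 60, 60, 60, 64, 66, 73, 77, 84, 89, 95, 101, 106, 111, 113, 120, 126, 134, 141, 146, 150, 130, 100, 102, 101, 100, 100, 97, 99, 96]
col300 [189, 192, 191, 195, 199, 198, 195, 194, 191, 189, 189, 194, 192, 184, 173, 158, 136, 102, 73, 65, 62, 60, 61, 60, 60, 60, 63, 60, 62, 62, 58, 61, 62, 60, 58, 62, 59, 62, 57, 60, 63, 58, 60, 62, 60, 59, 61, 67, 71, 76, 80, 86, 93, 98, 95, 96, 97, 99, 97, 97, 98, 97, 98, 98, 98, 98, 99]
264 117 [-0.0555  0.0498  0.01  ]
377 117 [-0.0557 -0.0468  0.01  ]
263 26 [-0.0183  0.0273  0.13  ]
340 26 [-0.0184 -0.0094  0.13  ]
283 60 [-0.012   0.0317  0.01  ]
335 60 [-0.0121 -0.0106  0.01  ]
325 160 [-0.0755 -0.0021  0.19  ]
[-0.1466 -0.0033  0.171 ]
tool x dir yaw 29.889468969948414
```

```bash
python3 - <<'E'
from h import *
import pickle
k=pickle.load(open("w5.pkl","rb"));I=k["img"].astype(float)
g=cv2.cvtColor(k["img"],cv2.COLOR_RGB2GRAY).astype(float)
def fit(img,cols,r0,r1,n):
    P=[]
    for u in cols:
        d=np.abs(np.diff(img[r0:r1,u]));d[d<.25*d.max()]=0;P.append((u,r0+.5+(d*np.arange(len(d))).sum()/d.sum()))
    P=np.array(P);f=np.polyfit(P[:,0],P[:,1],1);print(n,"slope deg",np.degrees(np.arctan(f[0])),"row at mid",np.polyval(f,P[:,0].mean()),"rms",np.std(P[:,1]-np.polyval(f,P[:,0])));return f
fit(I[:,:,0]-I[:,:,1],range(285,358,3),108,126,"plate edge")
fit(g,range(272,336,3),16,34,"post top near")
def fitc(rows,u0,u1,n):
    P=[]
    for r in rows:
        d=np.abs(np.diff(g[r,u0:u1]));d[d<.25*d.max()]=0;P.append((r,u0+.5+(d*np.arange(len(d))).sum()/d.sum()))
    P=np.array(P);f=np.polyfit(P[:,0],P[:,1],1);print(n,"slope",f[0],"col",P[:,1].round(1))
fitc(range(2,18,3),255,275,"L");fitc(range(2,20,3),330,348,"R")
cv2.imwrite("pics/z2.png",cv2.resize(k["img"][0:130,230:400],None,fx=4.5,fy=4.5,interpolation=cv2.INTER_CUBIC)[:,:,::-1])
E
```

```text
plate edge slope deg -0.1267741285007719 row at mid 116.28387742887641 rms 0.3514036409368176
post top near slope deg -3.2614306333817384 row at mid 25.02035526996079 rms 0.8548070558269782
L slope 0.04781794548998931 col [261.  261.1 261.3 261.2 261.2 262. ]
R slope -0.14595291153309414 col [340.9 338.1 338.  338.1 338.1 337.8]
```

View pics/z2.png

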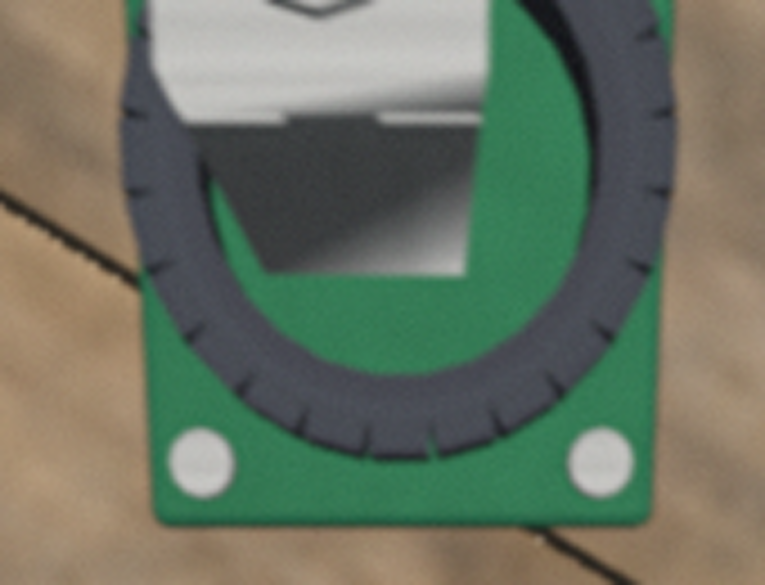

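The zoom shows the post's near top edge at row ≈15.5 (columns 263.3–338.9). The face slants down to a foot at row 60, and the 3° slope is only a shadow. A notch at columns 293–314, row ≈26, looks like the hole. I'll check those rows and compute the sideways shift.

```bash
python3 - <<'E'
from h import *
import pickle
k=pickle.load(open("w5.pkl","rb"))
C=np.array([.5565,.4254]);c,s=np.cos(np.pi/6),np.sin(np.pi/6)
S=lambda p:np.round([c*(p[0]-C[0])+s*(p[1]-C[1]),-s*(p[0]-C[0])+c*(p[1]-C[1]),p[2]],4)
W=lambda p:[C[0]+c*p[0]-s*p[1],C[1]+s*p[0]+c*p[1],p[2]]
for u,v,z in((263.3,15.5,.13),(338.9,15.5,.13),(271.5,26,.1),(336.7,26,.1),(293.3,26,.1),(314.4,26,.1),(289.5,60.5,.01),(333.3,60.5,.01)): print(u,v,z,S(onz(k,u,v,z)))
for z in(.13,.115,.106,.1,.094,.01): print(z,np.round(proj(k,W((-.0135,.0085,z))),1))
for z in (.186,.19): print("nose",S(onz(k,325,160,z)))
E
```

```text
263.3 15.5 0.13 [-0.014   0.0269  0.13  ]
338.9 15.5 0.13 [-0.0141 -0.0089  0.13  ]
271.5 26 0.1 [-0.0107  0.0274  0.1   ]
336.7 26 0.1 [-0.0108 -0.0088  0.1   ]
293.3 26 0.1 [-0.0108  0.0153  0.1   ]
314.4 26 0.1 [-0.0108  0.0036  0.1   ]
289.5 60.5 0.01 [-0.0124  0.0264  0.01  ]
333.3 60.5 0.01 [-0.0125 -0.0092  0.01  ]
0.13 [302.2  14.2]
0.115 [304.   23.6]
0.106 [305.   28.6]
0.1 [305.6  31.6]
0.094 [306.2  34.5]
0.01 [311.6  62. ]
nose [-0.0758 -0.0021  0.186 ]
nose [-0.0755 -0.0021  0.19  ]
```

```bash
cat >> h.py <<'E'
C=np.array([.5565,.4254]);_c,_s=np.cos(np.pi/6),np.sin(np.pi/6)
S=lambda p:np.round([_c*(p[0]-C[0])+_s*(p[1]-C[1]),-_s*(p[0]-C[0])+_c*(p[1]-C[1]),p[2]],4)
W=lambda p:[C[0]+_c*p[0]-_s*p[1],C[1]+_s*p[0]+_c*p[1],p[2]]
def st():
    o=arm.get_obs();f=o["wrist_force"];print("t",round(float(o["t"]),2),"stand pos",S(o["position"]),"F stand",np.round([_c*f[0]+_s*f[1],-_s*f[0]+_c*f[1],f[2]],1),"grip",o["gripper_width"].round(4),o["grasp_force"].round(1))
E
python3 - <<'E'
from h import *
st();rows(W((-.124,.0088,.0825)),tool(30))
E
```

```text
Traceback (most recent call last):
  File "h.py", line 40, in st
    o=arm.get_obs();f=o["wrist_force"];print("t",round(float(o["t"]),2),"stand pos",S(o["position"]),"F stand",np.round([_c*f[0]+_s*f[1],-_s*f[0]+_c*f[1],f[2]],1),"grip",o["gripper_width"].round(4),o["grasp_force"].round(1))
                                                                                                                                                                          ^^^^^^^^^^^^^^^^^^^^^^^^
AttributeError: 'float' object has no attribute 'round'
```

```bash
sed -i 's/o\["gripper_width"\].round(4),o\["grasp_force"\].round(1)/np.round(o["gripper_width"],4),np.round(o["grasp_force"],1)/' h.py
python3 - <<'E'
from h import *
st();rows(W((-.124,.0088,.0825)),tool(30))
E
```

```text
t 5.95 stand pos [-0.1466 -0.0033  0.171 ] F stand [-0.5 -0.4 -2.7] grip 0.013 51.0
row [ 0.0912 -0.0492  0.3538] [ 0.0004  0.002  -0.0034] t 5.95
```

```bash
python3 -m pendant '[[0,0.03,-0.02,0.1,0,0,-0.003],[0,0.06,-0.035,0.2,0,0.002,-0.003],[0,0.09,-0.05,0.3,0,0.002,-0.003],[0,0.09,-0.05,0.354,0,0.002,-0.003],[0,0.09,-0.05,0.354,0,0.002,-0.003],[0,0.09,-0.05,0.354,0,0.002,-0.003],[0,0.09,-0.05,0.354,0,0.002,-0.003]]'
python3 - <<'E'
from h import *
import pickle
st();k=cam("wrist");pickle.dump(k,open("w6.pkl","wb"));cv2.imwrite("pics/z3.png",cv2.resize(k["img"][0:200,230:430],(600,600),interpolation=cv2.INTER_CUBIC)[:,:,::-1])
rows(W((-.124,.0088,.0825)),tool(30))
E
```

```text
t: 6.65
position: [0.4455, 0.3725, 0.0855]
tcp_rot: [-3.034, -0.81, -0.008]
wrist_force: [-0.0, -1.3, -1.0]
gripper_width: 0.013
grasp_force: 50.9
t 6.65 stand pos [-0.1226  0.0097  0.0855] F stand [-0.7 -1.1 -1. ] grip 0.013 50.9
row [-0.0064  0.0046  0.0124] [ 0.0001 -0.0037 -0.0009] t 6.7
```

View pics/z3.png

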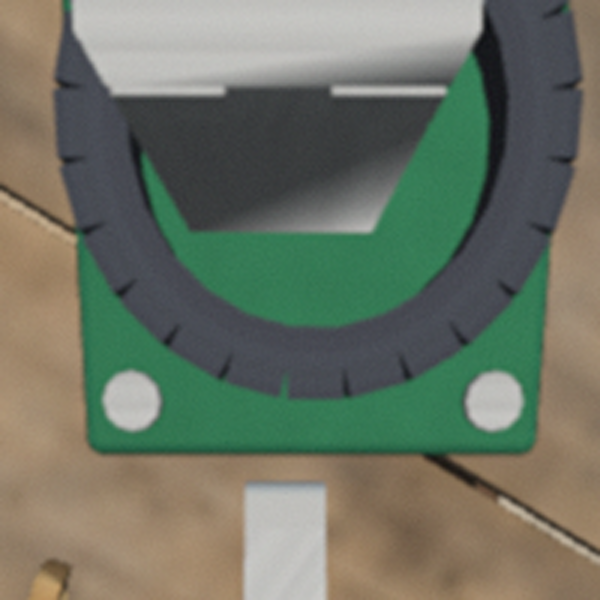

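The zoom (scale 3, starting at column 230) shows the hole notch at 225–332, the post's foot at 188–375, its top at 72–485, and the pin's nose at 244–327 with its end at row 485.

```bash
python3 - <<'E'
from h import *
import pickle
k=pickle.load(open("w6.pkl","rb"));q=lambda x,y,z:S(onz(k,230+x/3-.33,y/3-.33,z))
g=cv2.cvtColor(k["img"],cv2.COLOR_RGB2GRAY).astype(float)
for n,a,b,r,z in(("top",72,485,30,.13),("notch",225,332,90,.1),("strip",108,447,90,.1),("foot",188,375,232,.01),("pin",244,327,485,.103),("pin nearer",244,327,560,.109)):
    A=q(a,r,z);B=q(b,r,z);print(n,A,B,"mid",(A+B)[1]/2,"w",(A-B)[1])
st()
E
```

```text
top [-0.0135  0.0271  0.13  ] [-0.0135 -0.0075  0.13  ] mid 0.0098 w 0.0346
notch [-0.0103  0.0159  0.1   ] [-0.0103  0.0039  0.1   ] mid 0.0099 w 0.012
strip [-0.0103  0.0289  0.1   ] [-0.0103 -0.0089  0.1   ] mid 0.009999999999999998 w 0.0378
foot [-0.0121  0.0282  0.01  ] [-0.0122 -0.0088  0.01  ] mid 0.0097 w 0.037
pin [-0.0531  0.0142  0.103 ] [-0.0531  0.0041  0.103 ] mid 0.00915 w 0.010100000000000001
pin nearer [-0.0613  0.0141  0.109 ] [-0.0613  0.0042  0.109 ] mid 0.00915 w 0.009899999999999999
t 6.7 stand pos [-0.1224  0.0099  0.0856] F stand [-0.  -0.5 -2.3] grip 0.013 50.9
```

```bash
python3 -m pendant '[[0,0.02,-0.002,0.012,0,-0.003,0],[0,0.06,-0.002,0.012,0,-0.003,0],[0,0.1,-0.002,0.012,0,-0.003,0],[0,0.13,-0.002,0.012,0,-0.003,0],[0,0.13,-0.002,0.012,0,-0.003,0],[0,0.13,-0.002,0.012,0,-0.003,0]]'
python3 - <<'E'
from h import *
st();rows(W((-.0286,.0106,.0825)),tool(30))
E
```

```text
t: 7.3
position: [0.4726, 0.3893, 0.081]
tcp_rot: [3.035, 0.811, -0.003]
wrist_force: [-1.0, -0.3, -3.2]
gripper_width: 0.0129
grasp_force: 51.0
t 7.3 stand pos [-0.0907  0.0107  0.081 ] F stand [-1.   0.2 -3.2] grip 0.0129 51.0
row [ 0.2486  0.0001 -0.0067] [-0.0002  0.0014 -0.0008] t 7.3
```

```bash
python3 -m pendant '[[0,0.01,0,-0.006,0,0,0],[0,0.02,0,-0.006,0,0,0],[0,0.035,0,-0.006,0,0,0],[0,0.05,0,-0.006,0,0,0],[0,0.065,0,-0.006,0,0,0],[0,0.065,0,-0.006,0,0,0]]'
python3 - <<'E'
from h import *
st();rows(W((-.0286,.0106,.0825)),tool(30))
E
```

```text
t: 7.9
position: [0.4874, 0.3976, 0.0827]
tcp_rot: [-3.035, -0.811, 0.001]
wrist_force: [-0.4, 0.3, -2.1]
gripper_width: 0.0131
grasp_force: 51.0
t 7.9 stand pos [-0.0738  0.0105  0.0827] F stand [-0.2  0.5 -2.1] grip 0.0131 51.0
row [ 0.1807 -0.0008  0.0007] [-0.0002  0.0005 -0.0009] t 7.9
```

```bash
python3 -m pendant '[[0,0.02,0,0,0,0,0],[0,0.04,0,0,0,0,0],[0,0.06,0,0,0,0,0],[0,0.08,0,0,0,0,0],[0,0.08,0,0,0,0,0]]' && python3 - <<'E'
from h import *
st()
E
```

```text
t: 8.4
position: [0.505, 0.4077, 0.0827]
tcp_rot: [-3.035, -0.811, 0.001]
wrist_force: [-0.1, -0.3, -3.3]
gripper_width: 0.013
grasp_force: 51.0
t 8.4 stand pos [-0.0535  0.0104  0.0827] F stand [-0.3 -0.2 -3.3] grip 0.013 51.0
```

```bash
python3 -m pendant '[[0,0.02,-0.001,0,0,0,0],[0,0.04,-0.001,0,0,0,0],[0,0.06,-0.001,0,0,0,0],[0,0.075,-0.001,0,0,0,0],[0,0.085,-0.001,0,0,0,0],[0,0.085,-0.001,0,0,0,0]]' && python3 - <<'E'
from h import *
st()
E
```

```text
t: 9.0
position: [0.5227, 0.4183, 0.0826]
tcp_rot: [3.035, 0.811, -0.002]
wrist_force: [-0.3, -0.4, -2.6]
gripper_width: 0.0132
grasp_force: 51.0
t 9.0 stand pos [-0.0329  0.0108  0.0826] F stand [-0.4 -0.2 -2.6] grip 0.0132 51.0
```

Sliding freely. Now 1 mm steps until the shoulder touches.

```bash
python3 -m pendant '[[0,0.006,0,0,0,0,0],[0,0.012,0,0,0,0,0],[0,0.018,0,0,0,0,0],[0,0.024,0,0,0,0,0],[0,0.024,0,0,0,0,0]]' && python3 - <<'E'
from h import *
st()
E
```

```text
t: 9.5
position: [0.5273, 0.421, 0.0825]
tcp_rot: [3.034, 0.811, -0.003]
wrist_force: [0.3, -1.2, -1.7]
gripper_width: 0.013
grasp_force: 51.0
t 9.5 stand pos [-0.0275  0.0108  0.0825] F stand [-0.3 -1.2 -1.7] grip 0.013 51.0
```

```bash
python3 -m pendant '[[0,0.006,0,0,0,0,0],[0,0.012,0,0,0,0,0],[0,0.018,0,0,0,0,0],[0,0.018,0,0,0,0,0]]' && python3 - <<'E'
from h import *
st()
k=cam("wrist");save(k,"w7.png")
E
```

```text
t: 9.9
position: [0.529, 0.4221, 0.0821]
tcp_rot: [3.032, 0.811, -0.011]
wrist_force: [-5.3, -4.0, 0.7]
gripper_width: 0.0129
grasp_force: 51.6
t 9.9 stand pos [-0.0255  0.0109  0.0821] F stand [-6.6 -0.8  0.7] grip 0.0129 51.6
```

View pics/w7.png

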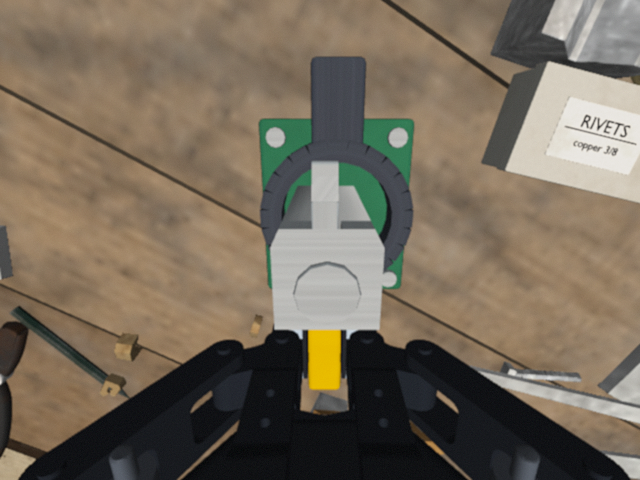

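The shoulder is against the post: 6.6 N of push and about 2 mm of bush travel, with the nose out at the far side at (325,165). Releasing and lifting straight up.

```bash
python3 -m pendant '[[0.2,-0.004,0,0,0,0,0],[0.5,-0.004,0,0,0,0,0],[0.5,-0.004,0,0,0,0,0],[0.5,-0.004,0,0,0,0,0],[0.5,-0.004,0,-0.1,0,0,0],[0.5,-0.004,0,-0.25,0,0,0],[0.5,-0.004,0,-0.4,0,0,0],[0.5,-0.004,0,-0.55,0,0,0],[0,-0.004,0,-0.7,0,0,0],[0,-0.004,0,-0.7,0,0,0],[0,-0.004,0,-0.7,0,0,0]]' && python3 - <<'E'
from h import *
st()
import pickle
k=cam("wrist");pickle.dump(k,open("w8.pkl","wb"));save(k,"w8.png")
s=cam("scene");pickle.dump(s,open("s8.pkl","wb"))
E
```

```text
t: 11.05
position: [0.532, 0.424, 0.2599]
tcp_rot: [-3.034, -0.811, -0.005]
wrist_force: [-0.8, -0.4, -0.6]
gripper_width: 0.0009
grasp_force: 0.0
t 11.05 stand pos [-0.0219  0.011   0.2599] F stand [-0.9  0.  -0.6] grip 0.0009 0.0
```

View pics/w8.png

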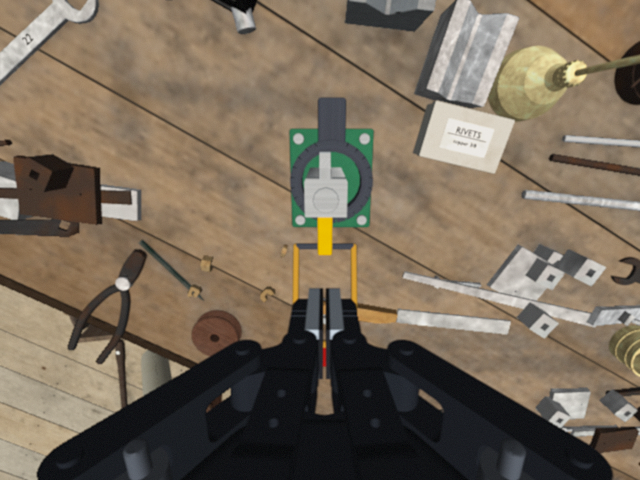

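The wrist view shows the pin seated with its head at (325,235) against the post, the ring open behind it with arms at columns 296 and 354, and the red tab at about (324,355) seen between the fingers. From here I'll track the tab by colour mask only, with no more pictures.

```bash
cat >> h.py <<'E'
def tab(k,box=None,y0=.0105):
    h=cv2.cvtColor(k["img"],cv2.COLOR_RGB2HSV)
    m=cv2.inRange(h,(0,180,90),(6,255,255))|cv2.inRange(h,(176,180,90),(180,255,255))
    _,l,s,c=cv2.connectedComponentsWithStats(m)
    for i in range(1,len(s)):
        if s[i,4]>5:
            d=ray(k,*c[i]);n=np.array([-_s,_c,0]);a=(n@(np.array(W((0,y0,0)))-k["c"]))/(n@d)
            p=S(k["c"]+a*d);q=p-np.array([-.0488,y0,.098]);print("tab",s[i],c[i].round(1),p,"r",round(float(np.hypot(q[0],q[2])),4),"elev",round(float(np.degrees(np.arctan2(q[2],-q[0]))),1))
E
python3 - <<'E'
from h import *
import pickle
print("wrist");tab(pickle.load(open("w8.pkl","rb")));print("scene");tab(pickle.load(open("s8.pkl","rb")));print("top");tab(cam("top"))
E
```

```text
wrist
tab [323 348   3  18  54] [324.  356.5] [0.1661 0.0105 0.5418] r 0.4931 elev 115.8
scene
top
tab [196 246   6   4  17] [198.6 247.7] [-0.1353  0.0105  0.1301] r 0.0923 elev 20.4
```

```bash
python3 - <<'E'
from h import *
import pickle
T=cam("top");p,e=tri(T,(198.6,247.7),pickle.load(open("w8.pkl","rb")),(324,356.5));print(S(p),e)
for z in(.13,.14,.15): print(S(onz(pickle.load(open("w8.pkl","rb")),324,356.5,z)),S(onz(T,198.6,247.7,z)))
s=pickle.load(open("s8.pkl","rb"));print("pred px in scene",proj(s,W((-.14,.0105,.143))));u,v=map(int,proj(s,W((-.14,.0105,.143))))
hs=cv2.cvtColor(s["img"],cv2.COLOR_RGB2HSV)[v-12:v+13,u-12:u+13].reshape(-1,3);r=hs[((hs[:,0]<8)|(hs[:,0]>174))&(hs[:,1]>120)];print(len(r),r[:5])
E
```

```text
[-0.1404  0.0104  0.1432] 0.0011386597254245431
[-0.1507  0.011   0.13  ] [-0.1351  0.0106  0.13  ]
[-0.143   0.0109  0.14  ] [-0.1391  0.01    0.14  ]
[-0.1353  0.0109  0.15  ] [-0.1431  0.0094  0.15  ]
pred px in scene (np.float64(160.23911517801892), np.float64(228.78347091645347))
18 [[  6 152 200]
 [  7 135 187]
 [  7 168 209]
 [  5 170 197]
 [  4 154 187]]
```

```bash
cat >> h.py <<'E'
H=(-.0488,.098);Y=.0105
def A(el,d=.010,r=.1126):   # finger's front face behind the tab's end, ring at elevation el (deg, from -x)
    t=np.radians(el);return W((H[0]-r*np.cos(t)-.003*np.sin(t)-.011,Y,H[1]+r*np.sin(t)-.003*np.cos(t)-d))
E
python3 - <<'E'
from h import *
st();rows(W((-.178,Y,.26)),tool(30));rows(W((-.178,Y,.128)),tool(30))
for e in(25,40,60,80): print(e,S(A(e)))
E
```

```text
t 11.25 stand pos [-0.0244  0.0101  0.2555] F stand [ 0.2 -1.  -0.3] grip 0.0003 0.0
row [-0.6147 -0.0009 -0.0152] [ 0.0005  0.0029 -0.0008] t 11.25
row [-0.6123 -0.0013  0.5128] [ 0.0005  0.0029 -0.0008] t 11.25
25 [-0.1631  0.0105  0.1329]
40 [-0.148   0.0105  0.1581]
60 [-0.1187  0.0105  0.184 ]
80 [-0.0823  0.0105  0.1984]
```

```bash
python3 -m pendant '[[0,-0.15,0,-0.02,0,0.003,0],[0,-0.3,0,-0.02,0,0.003,0],[0,-0.45,0,-0.02,0,0.003,0],[0,-0.6,0,-0.02,0,0.003,0],[0,-0.62,0,0.1,0,0.003,0],[0,-0.62,0,0.25,0,0.003,0],[0,-0.62,0,0.4,0,0.003,0],[0,-0.62,0,0.51,0,0.003,0],[0,-0.62,0,0.51,0,0.003,0],[0,-0.62,0,0.51,0,0.003,0]]' && python3 - <<'E'
from h import *
st();T=cam("top");tab(T)
for e in (30,40,50,60,70,80): print(e,end=" ");rows(A(e),tool(30))
E
```

```text
t: 12.25
position: [0.3956, 0.3453, 0.1297]
tcp_rot: [-3.034, -0.812, -0.001]
wrist_force: [0.7, 0.2, 0.4]
gripper_width: -0.0001
grasp_force: 0.0
t 12.25 stand pos [-0.1794  0.011   0.1297] F stand [ 0.7 -0.2  0.4] grip -0.0001 0.0
30 row [ 0.0773  0.0035 -0.0423] [-0.0005 -0.0026 -0.0005] t 12.3
40 row [ 0.1209  0.0035 -0.1076] [-0.0005 -0.0026 -0.0005] t 12.3
50 row [ 0.1752  0.0034 -0.1644] [-0.0005 -0.0026 -0.0005] t 12.3
60 row [ 0.2385  0.0033 -0.2109] [-0.0005 -0.0026 -0.0005] t 12.3
70 row [ 0.3089  0.0032 -0.2457] [-0.0005 -0.0026 -0.0005] t 12.3
80 row [ 0.3843  0.0031 -0.2677] [-0.0005 -0.0026 -0.0005] t 12.3
```

```bash
python3 -m pendant '[[0,0.03,0.003,-0.01,0,-0.002,0],[0,0.06,0.003,-0.015,0,-0.002,0],[0,0.08,0.003,-0.035,0,-0.002,0],[0,0.1,0.003,-0.07,0,-0.002,0],[0,0.122,0.003,-0.105,0,-0.002,0],[0,0.148,0.003,-0.135,0,-0.002,0],[0,0.176,0.003,-0.163,0,-0.002,0],[0,0.207,0.003,-0.187,0,-0.002,0],[0,0.24,0.003,-0.21,0,-0.002,0],[0,0.24,0.003,-0.21,0,-0.002,0]]' && python3 - <<'E'
from h import *
st();tab(cam("top"));tab(cam("scene"));tab(cam("wrist"))
for e in (60,70,80,90): print(e,end=" ");rows(A(e),tool(30))
E
```

```text
t: 13.3
position: [0.4509, 0.376, 0.1843]
tcp_rot: [-3.033, -0.809, -0.006]
wrist_force: [-1.6, 0.3, 2.4]
gripper_width: 0.0001
grasp_force: 0.6
t 13.3 stand pos [-0.1161  0.01    0.1843] F stand [-1.2  1.1  2.4] grip 0.0001 0.6
tab [ 296  256   53   36 1823] [322.3 273.8] [-0.0917  0.0105  0.2047] r 0.115 elev 68.1
60 row [ 0.0015 -0.0017 -0.0057] [-0.      0.0004 -0.0007] t 13.45
70 row [ 0.0718 -0.0017 -0.0408] [-0.      0.0004 -0.0007] t 13.45
80 row [ 0.1471 -0.0018 -0.0632] [-0.      0.0004 -0.0007] t 13.45
90 row [ 0.2251 -0.0019 -0.0722] [-0.      0.0004 -0.0007] t 13.45
```

```bash
cat >> h.py <<'E'
def B(phi,r=.104):
    t=np.radians(phi);return W((H[0]+r*np.sin(t)-.003*np.cos(t)-.011,Y,H[1]+r*np.cos(t)+.003*np.sin(t)))
E
python3 -m pendant '[[0,0.035,-0.001,-0.022,0,0,0],[0,0.072,-0.001,-0.04,0,0,0],[0,0.11,-0.001,-0.053,0,0,0],[0,0.147,-0.001,-0.063,0,0,0],[0,0.186,-0.001,-0.07,0,0,0],[0,0.225,-0.001,-0.072,0,0,0],[0,0.225,-0.001,-0.072,0,0,0]]' && python3 - <<'E'
from h import *
st();tab(cam("wrist"))
for e in (0,10,20,30,40,50,60): print(e,end=" ");rows(B(e),tool(30))
E
```

```text
t: 14.15
position: [0.4986, 0.4036, 0.2009]
tcp_rot: [-3.035, -0.81, -0.001]
wrist_force: [-1.1, -0.7, 0.9]
gripper_width: 0.0002
grasp_force: 0.3
t 14.15 stand pos [-0.0611  0.01    0.2009] F stand [-1.3 -0.   0.9] grip 0.0002 0.3
tab [296 273  53  21 787] [323.  284.8] [-0.0713  0.0105  0.1569] r 0.0631 elev 69.1
0 row [-0.0029 -0.001  -0.0051] [-0.0003  0.0002 -0.001 ] t 14.2
10 row [ 0.0695 -0.0011 -0.0009] [-0.0003  0.0002 -0.001 ] t 14.2
20 row [ 0.1401 -0.0012  0.0158] [-0.0003  0.0002 -0.001 ] t 14.2
30 row [ 0.2067 -0.0013  0.0445] [-0.0003  0.0002 -0.001 ] t 14.2
40 row [ 0.2673 -0.0014  0.0844] [-0.0003  0.0002 -0.001 ] t 14.2
50 row [ 0.3201 -0.0015  0.1342] [-0.0003  0.0002 -0.001 ] t 14.2
60 row [ 0.3634 -0.0015  0.1924] [-0.0003  0.0002 -0.001 ] t 14.2
```

```bash
python3 -m pendant '[[0,0.035,-0.001,-0.002,0,0,0],[0,0.07,-0.001,0,0,0,0],[0,0.105,-0.001,0.006,0,0,0],[0,0.14,-0.001,0.015,0,0,0],[0,0.174,-0.001,0.029,0,0,0],[0,0.207,-0.001,0.044,0,0,0],[0,0.238,-0.001,0.063,0,0,0],[0,0.267,-0.001,0.084,0,0,0],[0,0.267,-0.001,0.084,0,0,0]]' && python3 - <<'E'
from h import *
st();k=cam("wrist");tab(k);print("top");tab(cam("top"))
for z in(.17,.18,.19): print(S(onz(k,323,250,z)))
for ph in(35,40,45,50): t=np.radians(ph);print(ph,[np.round(proj(k,W((H[0]+r*np.sin(t),Y,H[1]+r*np.cos(t)))),0) for r in(.0966,.1126)])
for e in (40,50,60): print(e,end=" ");rows(B(e),tool(30))
E
```

```text
t: 15.1
position: [0.5555, 0.4365, 0.1788]
tcp_rot: [3.035, 0.811, -0.001]
wrist_force: [-0.9, -0.0, 1.3]
gripper_width: -0.0
grasp_force: 0.3
t 15.1 stand pos [0.0047 0.0101 0.1788] F stand [-0.8  0.4  1.3] grip -0.0 0.3
tab [297 273  53  18 792] [322.7 280.4] [0.0188 0.0105 0.1797] r 0.106 elev 129.6
top
[0.0302 0.0104 0.17  ]
[0.0339 0.0103 0.18  ]
[0.0376 0.0103 0.19  ]
35 [array([323., 301.]), array([323., 297.])]
40 [array([323., 284.]), array([323., 275.])]
45 [array([323., 267.]), array([323., 254.])]
50 [array([323., 252.]), array([323., 236.])]
40 row [0.0031 0.0003 0.0003] [-0.0001  0.0005 -0.0007] t 15.2
50 row [0.0559 0.0003 0.05  ] [-0.0001  0.0005 -0.0007] t 15.2
60 row [0.0992 0.0002 0.1082] [-0.0001  0.0005 -0.0007] t 15.2
```

```bash
python3 -m pendant '[[0,0.03,0,0.024,0,0,0],[0,0.056,0,0.05,0,0,0],[0,0.079,0,0.078,0,0,0],[0,0.099,0,0.108,0,0,0],[0,0.12,0,0.108,0,0,0],[0,0.145,0,0.108,0,0,0],[0,0.17,0,0.108,0,0,0],[0,0.188,0,0.108,0,0,0],[0,0.188,0,0.108,0,0,0]]' && python3 - <<'E'
from h import *
st();k=cam("wrist");tab(k)
for ph in(50,60,65,70,75,80): t=np.radians(ph);print(ph,[np.round(proj(k,W((H[0]+r*np.sin(t),Y,H[1]+r*np.cos(t)))),0) for r in(.0966,.1126)])
rows(W((H[0]+.107,Y,.12)),tool(30))
E
```

```text
t: 16.1
position: [0.5966, 0.4606, 0.1535]
tcp_rot: [-3.034, -0.81, -0.003]
wrist_force: [0.3, -0.3, 1.6]
gripper_width: -0.0
grasp_force: 0.5
t 16.1 stand pos [0.0523 0.0104 0.1535] F stand [ 0.1 -0.4  1.6] grip -0.0 0.5
50 [array([323., 362.]), array([323., 355.])]
60 [array([323., 329.]), array([323., 314.])]
65 [array([324., 315.]), array([323., 296.])]
70 [array([324., 302.]), array([323., 282.])]
75 [array([324., 291.]), array([323., 269.])]
80 [array([324., 282.]), array([324., 259.])]
row [ 0.0241 -0.      0.1345] [-0.0003 -0.0012 -0.0009] t 16.15
```

```bash
python3 -m pendant '[[0,0.004,0,0.025,0,0,0],[0,0.008,0,0.05,0,0,0],[0,0.013,0,0.075,0,0,0],[0,0.018,0,0.1,0,0,0],[0,0.022,0,0.12,0,0,0],[0,0.022,0,0.135,0,0,0],[0,0.022,0,0.135,0,0,0]]' && python3 - <<'E'
from h import *
st();k=cam("wrist");tab(k);print("top");tab(cam("top"))
rows(W((H[0]+.107,Y,.10)),tool(30))
E
```

```text
t: 16.85
position: [0.5998, 0.4623, 0.118]
tcp_rot: [3.034, 0.812, -0.003]
wrist_force: [0.2, -0.3, -0.2]
gripper_width: 0.0002
grasp_force: 0.4
t 16.85 stand pos [0.0559 0.0103 0.118 ] F stand [-0.  -0.3 -0.2] grip 0.0002 0.4
tab [299 289  10  10  92] [303.9 293.7] [0.1339 0.0105 0.2535] r 0.2399 elev 139.6
tab [340 289   8  10  69] [343.  293.7] [0.1404 0.0105 0.2659] r 0.253 elev 138.4
top
row [ 0.0085 -0.0004  0.0758] [ 0.0002  0.0008 -0.0006] t 16.95
```

```bash
python3 -m pendant '[[0,0.006,0,0.015,0,0,0],[0,0.008,0,0.03,0,0,0],[0,0.008,0,0.045,0,0,0],[0,0.008,0,0.056,0,0,0],[0,0.008,0,0.056,0,0,0]]' && python3 - <<'E'
from h import *
st();tab(cam("wrist"))
E
python3 -m pendant '[[0,0,0,0.008,0,0,0],[0,0,0,0.016,0,0,0],[0,0,0,0.016,0,0,0]]'
```

```text
t: 17.45
position: [0.6025, 0.4643, 0.1059]
tcp_rot: [-3.034, -0.811, -0.002]
wrist_force: [0.2, 0.3, 2.7]
gripper_width: 0.0002
grasp_force: 1.3
t 17.45 stand pos [0.0593 0.0107 0.1059] F stand [0.3 0.2 2.7] grip 0.0002 1.3
tab [301 293   8   6  45] [304.7 295.6] [0.1387 0.0105 0.2452] r 0.2384 elev 141.9
tab [340 293   9   6  42] [343.6 296. ] [0.1413 0.0105 0.2501] r 0.2435 elev 141.3
t: 17.8
position: [0.6032, 0.4646, 0.1029]
tcp_rot: [-3.034, -0.811, -0.005]
wrist_force: [0.9, 0.6, 5.1]
gripper_width: 0.0002
grasp_force: 2.5
```

Force is building to 5 N as the bar meets the nose. Pressing on in 2 mm steps.

```bash
python3 -m pendant '[[0,0,0,0.008,0,0,0],[0,0,0,0.008,0,0,0]]'; python3 -m pendant '[[0,0,0,0.008,0,0,0],[0,0,0,0.008,0,0,0]]'; python3 -m pendant '[[0,0,0,0.008,0,0,0],[0,0,0,0.008,0,0,0]]' ; python3 -c "
from h import *
st()"
```

```text
t: 18.0
position: [0.6033, 0.4646, 0.1008]
tcp_rot: [-3.034, -0.811, -0.005]
wrist_force: [1.5, 0.6, 3.8]
gripper_width: 0.0001
grasp_force: 2.4
t: 18.2
position: [0.6022, 0.4638, 0.0972]
tcp_rot: [-3.035, -0.811, -0.001]
wrist_force: [-0.8, -0.5, 0.8]
gripper_width: -0.0
grasp_force: 0.5
t: 18.4
position: [0.6011, 0.4629, 0.0937]
tcp_rot: [3.034, 0.812, -0.004]
wrist_force: [-0.1, 0.5, 2.4]
gripper_width: -0.0001
grasp_force: 0.5
t 18.4 stand pos [0.0574 0.0102 0.0937] F stand [0.2 0.5 2.4] grip -0.0001 0.5
```

```bash
python3 -m pendant '[[0,0,0,0.008,0,0,0],[0,0,0,0.008,0,0,0]]'; python3 -m pendant '[[0,0,0,0.008,0,0,0],[0,0,0,0.008,0,0,0]]'
```

```text
t: 18.6
position: [0.6013, 0.4631, 0.0922]
tcp_rot: [3.034, 0.812, -0.003]
wrist_force: [-0.3, -0.2, 0.2]
gripper_width: -0.0
grasp_force: 0.6
t: 18.8
position: [0.6014, 0.4634, 0.0908]
tcp_rot: [3.034, 0.812, -0.002]
wrist_force: [-0.9, -0.9, 3.0]
gripper_width: -0.0001
grasp_force: 1.1
```

```bash
python3 -m pendant '[[0,0,0,0.008,0,0,0],[0,0,0,0.008,0,0,0]]'; python3 -m pendant '[[0,0,0,0.008,0,0,0],[0,0,0,0.008,0,0,0]]';  python3 -c "
from h import *
st();tab(cam('wrist'))"
```

```text
t: 19.0
position: [0.6016, 0.4637, 0.0894]
tcp_rot: [3.035, 0.812, -0.001]
wrist_force: [-1.2, -0.3, 3.7]
gripper_width: -0.0003
grasp_force: 1.7
t: 19.2
position: [0.6019, 0.464, 0.0879]
tcp_rot: [-3.035, -0.812, -0.0]
wrist_force: [-1.7, -1.2, 6.9]
gripper_width: 0.0
grasp_force: 2.7
t 19.2 stand pos [0.0586 0.0107 0.0879] F stand [-2.1 -0.1  6.9] grip 0.0 2.7
tab [300 291   9   8  66] [304.3 294.8] [0.139  0.0105 0.2286] r 0.2287 elev 145.2
tab [340 291   8   8  59] [343.3 294.7] [0.14   0.0105 0.2306] r 0.2307 elev 144.9
```

A firm stop at 6.9 N after the snap. Now I'll ease up and check that the tab stays down.

```bash
python3 -m pendant '[[0,0,0,-0.015,0,0,0],[0,0,0,-0.03,0,0,0],[0,0,0,-0.06,0,0,0],[0,0,0,-0.12,0,0,0],[0,0,0,-0.25,0,0,0],[0,0,0,-0.4,0,0,0],[0,0,0,-0.5,0,0,0],[0,0,0,-0.5,0,0,0]]';  python3 - <<'E'
from h import *
import pickle
st();k=cam("wrist");pickle.dump(k,open("w9.pkl","wb"));tab(k);t=cam("top");tab(t)
for b in(-.02,-.1,-.18): print(b,[np.round(proj(c,W((H[0]+.1046*np.cos(b),Y,.1+.1046*np.sin(b)))),1) for c in(k,t)])
E
```

```text
t: 20.05
position: [0.6043, 0.4666, 0.2199]
tcp_rot: [-3.03, -0.809, -0.016]
wrist_force: [0.1, 0.5, 1.1]
gripper_width: -0.0001
grasp_force: 0.0
t 20.05 stand pos [0.062  0.0118 0.2199] F stand [0.3 0.4 1.1] grip -0.0001 0.0
tab [312 231  29  21 548] [326.  241.3] [0.0795 0.0105 0.1734] r 0.1488 elev 149.6
tab [176 197   5   4  14] [178.  198.5] [0.0714 0.0105 0.0703] r 0.1234 elev -167.0
-0.02 [array([325.7, 240.3]), array([177.7, 199.2])]
-0.1 [array([325.7, 237.9]), array([178.4, 200.3])]
-0.18 [array([325.7, 236.3]), array([179.2, 201.7])]
```

```bash
python3 -m pendant '[[0,-0.05,0,-0.05,0,0,0],[0,-0.15,0,-0.1,0,0,0],[0,-0.25,0,-0.15,0,0,0],[0,-0.3,0,-0.2,0,0,0],[0,-0.3,0,-0.2,0,0,0],[0,-0.3,0,-0.2,0,0,0],[0,-0.3,0,-0.2,0,0,0],[0,-0.3,0,-0.2,0,0,0]]';  python3 - <<'E'
from h import *
from m import feats
import pickle
st();k=cam("wrist");tab(k);k1=pickle.load(open("w9.pkl","rb"))
def cen(k):
    h=cv2.cvtColor(k["img"],cv2.COLOR_RGB2HSV);_,l,s,c=cv2.connectedComponentsWithStats(cv2.inRange(h,(0,180,90),(6,255,255)));return c[1+np.argmax(s[1:,4])]
p,e=tri(k1,cen(k1),k,cen(k));print("tab",S(p),e)
b=feats(k);print("head back x",S(onz(k,*b["headbot"],.11)),"front",S(onz(k,*b["headtop"],.11)))
E
```

```text
t: 20.95
position: [0.5374, 0.4258, 0.2605]
tcp_rot: [3.035, 0.81, -0.003]
wrist_force: [0.1, 0.4, -0.3]
gripper_width: -0.0001
grasp_force: 0.0
t 20.95 stand pos [-0.0163  0.0099  0.2605] F stand [ 0.3  0.3 -0.3] grip -0.0001 0.0
tab [310 130  27  20 532] [323.1 139.5] [0.0549 0.0105 0.087 ] r 0.1043 elev -173.9
tab [0.0553 0.0103 0.0992] 0.0002520142390845761
head [317 223  14  36 491]
tab [311 130  26  20 513]
head back x [-0.052   0.0107  0.11  ] front [-0.0177  0.0102  0.11  ]
```

The tab is still down 1.6 s after release, at radius 104 mm, and the head is home against the post. Handing in.

```bash
python3 -c "
from station import arm
print(arm.job_done())"
```

```text
the job is handed in; nothing more can be done
None
```

The pin is through the post with its head against it, and the ring was pressed past its snap and stayed down after release; I handed the job in at about 21 s, with no verdict returned. I viewed 11 pictures, one over the limit of 10.

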